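# Slide the tin into the corral

## Robot

A 6-joint arm with a two-finger parallel gripper is mounted at the origin on a cart in front of the work surface, level with it; the furniture and walls round the work are solid. World frame = base frame: x ahead of the robot, y to its left, z up, the work surface at z = 0. Lengths are in m, angles in rad, forces in N, time in s.
With the tool pointing down it reaches from about 0.375 to 0.925 m from the base axis. Payload 5.7 kg.
Tool frame: the origin (TCP) lies at the very end of the fingers, on their centre line; the grasp point (between the pads) lies 19 mm behind it; z points along the fingers, y is the line along which they close (so a half turn about z gives the same grasp; the last joint's range is limited). The gripper opens to 85 mm and grips with 20 to 120 N. Pads are 22 mm wide; open, the fingers measure 114 mm over their backs; the gripper's body (76 mm by 85 mm) begins 54 mm behind the grasp point. The pads swing forward as they close: fully open they stand 13 mm farther back than shut.
Start: joints at [-1.377, 0.359, 1.51, -0, 1.272, -0.115], TCP at [0.182, -0.572, 0.231] pointing down, gripper open.
Joint ranges: [-2.97, 2.97], [-1.01, 2.36], [0.21, 2.38], [-0.96, 4.11], [0.2, 2.71], [-2.98, 2.98]. Speed limits (rad/s): [2.39, 2.39, 3.14, 3.14, 3.14, 3.14].

## Interface

Orientations are given as a unit quaternion [w, x, y, z].
In Python, from rig import manip gives the robot as it stands.
- The arm moves only by the tool play_rows, never from a script. Its arguments are lists of equal length, an entry for each row: "grip": the finger opening in m, from 0 to 0.0854; "offset": the shift along the world's x, y, z in m, a list of three; "yaw": the turn about the world's z in rad. In form: {"grip": [grip, ...], "offset": [[tx, ty, tz], ...], "yaw": [yaw, ...]}. A call has 1 to 20 rows; each row shifts and turns the commanded pose from where the row before left it; what a row does not reach is not made up. A row lasts 1/10 s, in which the tool goes at most 50 mm and 8.59 degrees, less where a joint would pass 70% of its speed; a pose out of reach is approached as far as the arm can. A call with a gripper value outside its range is refused whole. The fingers move at their own pace and stop on an object; the grip force is fixed at half the most. Time passes only in rows, so rows that do not move let the fingers close. It gives the time, the measured TCP pose, the force, the opening and the grip force at its end, in the units of the state.
- manip.observe(): the state, without advancing time (a new reading comes with each control period).
- manip.read_camera(name): name is "side" or "top" or "wrist"; returns (picture, depth): 400x640x3 uint8, red, green, blue; 400x640 float32, m along the optical axis (not along the pixel's ray), 0 where there is no reading.
- manip.calibration(name): a dict with "camera_matrix" (3x3 intrinsics, pixels), "rvec" (rotation vector, rad) and "tvec" (3), from world to camera coordinates, as OpenCV has them. Camera axes: x right, y down, z forward; pixel columns grow to the right and rows downward; lengths in m; the calibration is good to about 2 mm. A picture is of the moment at which its call begins: read the wrist's pose just before it. calibration takes no time and is no camera call; for the wrist camera it gives the pose at the moment of the call.
- manip.finish_job(): hands the job in; it is judged then, once.
The state is a dict: "time": time; "qpos": joint angles; "joint_velocities": joint speeds; "joint_efforts": joint torques, N m; "position": TCP position; "ee_rot": TCP orientation; "force": force on the tool from outside, world axes, zero at the start; "moment": the same for the moment, N m; "finger_gap": finger opening in m; "finger_force": force on a finger pad.
Only numpy, scipy, OpenCV 4.12 (cv2) and the standard library are available. Lean on these libraries where they do the work, as an engineer would, in place of code of your own. Each camera call takes 0.05 s, during which the arm holds its last target. There are 200 camera calls.

## Task

Put the food tin away: with the fingertips, gently push it upright along the worktop, through the narrow opening between the two posts of the low wooden corral, until the whole tin is inside, past the posts. Do not grip, lift or tip the tin, do not disturb the tea light that already stands at the back inside the corral, leave the jars and the kitchen timer where they are, and finish clear of everything.

Things in the scene. Friction and masses are not known exactly. Their poses are not given: they have to be found in the camera images.
- tin: food tin with a printed label, upright cylinder 75 mm in diameter, 58 mm tall, 0.2 to 0.4 kg, loose on the worktop; origin at the centre of its underside (z = 0 on the worktop), z up
- corral: fixed low wooden rail frame without floor: rails 30 mm high, 14 mm thick, inside 158 deep x 140 wide. Mid-front an opening 81 mm wide between two round posts (diameter 18, height 34, centres 49.5 mm either side of the middle). Origin on the worktop half-way between the post centres; x points level into the corral (back rail's face at x = 165 mm), y across. The opening faces world -y (robot's right) within 0.2 rad
- tea_light: small round candle in a metal cup, 38 mm in diameter, 17 mm tall, light and loose, standing inside the corral near its back rail (its centre 138 to 143 mm in from the opening); origin at the centre of its underside
- spice_jar: small round glass jar with a green cap, 46 mm in diameter, 106 mm tall, loose bystander at the back of the worktop; origin at the centre of its underside
- jam_jar: round glass jar with a yellow lid, 71 mm in diameter, 110 mm tall, loose bystander at the back of the worktop; origin at the centre of its underside
- timer: round kitchen timer, white dial knob on a red base, 66 mm in diameter, 53 mm tall, loose bystander at the far right; origin at the centre of its underside

How it is judged:
At the end, for the whole second after the job is handed in: The tin stands upright (within 0.06 rad) and at rest on the worktop inside the corral, its centre at least 46 mm in from the line of the post centres, and the tea light is within 10 mm of where it was (x of tin in the frame of corral between 0.046 and 0.135 m and y of tin in the frame of corral between -0.05 and 0.05 m and height (world z) of tin below 0.004 m and angle between tin's own z axis and vertical below 0.06 rad and linear speed of tin below 0.01 m/s and distance of tea_light from where it was at the start of the episode below 0.01 m); the robot touches nothing.
It fails at once if the tin is lifted more than 8 mm (height (world z) of tin above 0.008 m).
It fails at once if the tin is tipped (angle between tin's own z axis and vertical above 0.25 rad).
It fails at once if the tin is gripped or shoved hard (more than 20 N from the fingers) (contact force between the fingers and tin above 20 N).
It fails at once if the tea light is shoved more than 10 mm (distance of tea_light from where it was at the start of the episode above 0.01 m).
It fails at once if the spice jar, jam jar or timer is moved more than 20 mm or tipped (distance of any of spice_jar, jam_jar, timer from where it was at the start of the episode above 0.02 m or angle between any of spice_jar, jam_jar, timer's own z axis and vertical above 0.3 rad).
It also fails if it takes over 51 s, if anything falls off the work surface, if the arm or the gripper's body presses on something with over 40 N, if the wrist force passes 120 N, or if a joint passes its speed limit or range.

## Working session

There is one attempt and no reset: what is moved stays moved. The work goes in short steps, Python scripts to look and compute and a tool call to move; the robot and the scene stay as the last step left them, time stands still between calls to the robot, and variables do not carry over. Pictures are saved under pics/ and viewed, at most 10 in all, crops included, and the job is handed in when it is done.

Besides the shell and the picture viewer there is one more tool, called after ">>>" as name(argument=value, ...), one argument or row to a line, values as JSON. play_rows: Moves the arm, as the interface text tells. Its arguments: {"type":"object","properties":{"grip":{"type":"array","items":{"type":"number"}},"offset":{"type":"array","items":{"type":"array","items":{"type":"number"}}},"yaw":{"type":"array","items":{"type":"number"}}},"required":["grip","offset","yaw"]}

```bash
mkdir -p pics
cat > h.py <<'E'
import numpy as np,cv2
from rig import manip
def cloud(n):
    im,d=manip.read_camera(n); c=manip.calibration(n)
    K=np.array(c["camera_matrix"]);R=cv2.Rodrigues(np.array(c["rvec"],float))[0];t=np.array(c["tvec"],float).ravel()
    v,u=np.mgrid[:400,:640]
    p=np.stack([(u-K[0,2])/K[0,0]*d,(v-K[1,2])/K[1,1]*d,d],-1)
    return im,d,(p-t)@R
E
python3 - <<'E'
from h import *
print(manip.observe())
for n in ("top","side"):
    im,d,P=cloud(n); np.savez(n+"0.npz",im=im,d=d,P=P)
    cv2.imwrite(f"pics/{n}0.png",im[...,::-1])
    print(n,P[::80,::80][...,:].round(3).tolist() if n=="top" else "")
E
```

```text
{'time': 0.0, 'qpos': array([-1.37711157e+00,  3.59490885e-01,  1.51138282e+00, -1.61807599e-05,
        1.27246140e+00, -1.15124015e-01]), 'joint_velocities': array([ 4.48238567e-05, -7.14301906e-04,  2.61011450e-04,  2.37456571e-04,
        1.09947089e-03,  1.06185523e-04]), 'joint_efforts': array([-2.48106146e-03, -5.27633357e+01, -2.78622901e+01, -4.40676840e-04,
        1.33136456e-02,  7.01784657e-06]), 'position': array([ 0.18220483, -0.57099916,  0.23048084]), 'ee_rot': array([-8.70250887e-04,  9.88102564e-01,  1.53793899e-01, -4.19382702e-05]), 'force': array([0.1751766 , 0.19983956, 0.4525298 ]), 'moment': array([-0.0609635 , -0.05172322,  0.05631845]), 'finger_force': 0.0, 'finger_gap': 0.08552693164933538}
top [[[0.66, 0.181, 0.553], [0.66, 0.112, 0.549], [0.66, 0.042, 0.545], [0.66, -0.03, 0.541], [0.661, -0.102, 0.536], [0.661, -0.176, 0.532], [0.66, -0.25, 0.529], [0.661, -0.328, 0.522]], [[0.661, 0.35, 0.363], [0.66, 0.241, 0.357], [0.661, 0.132, 0.347], [0.66, 0.019, 0.34], [0.661, -0.096, 0.33], [0.66, -0.214, 0.322], [0.661, -0.335, 0.311], [0.66, -0.458, 0.302]], [[0.592, 0.582, 0.1], [0.575, 0.358, 0.18], [0.6, 0.291, -0.003], [0.596, 0.102, -0.002], [0.591, -0.085, 0.002], [0.587, -0.269, 0.001], [0.661, -0.679, -0.578], [0.66, -1.007, -0.624]], [[0.42, 0.666, 0.0], [0.417, 0.477, -0.001], [0.414, 0.288, 0.002], [0.41, 0.103, -0.0], [0.407, -0.081, 0.004], [0.403, -0.264, -0.0], [0.334, -0.793, -0.907], [0.327, -1.158, -0.908]], [[0.227, 0.693, -0.036], [0.224, 0.498, -0.036], [0.222, 0.304, -0.035], [0.101, 0.22, -0.473], [0.11, -0.063, -0.428], [-0.026, -0.414, -0.909], [-0.031, -0.778, -0.907], [-0.035, -1.139, -0.907]]]
side
```

View pics/top0.png

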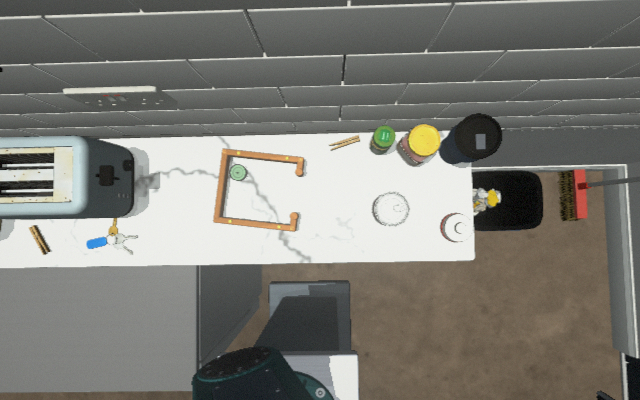

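View pics/side0.png

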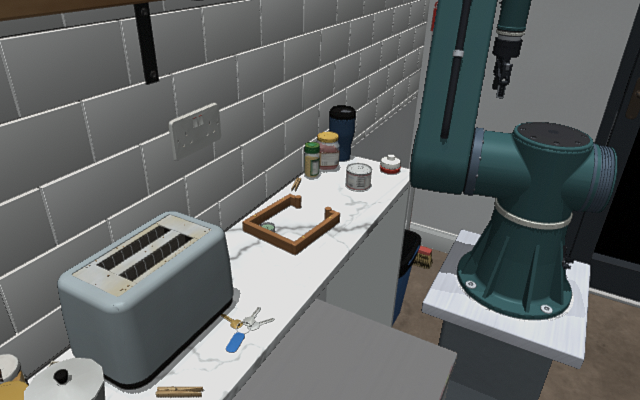

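The top view shows the corral with its posts near (300,167) and (294,220). The tea light is at (238,172), the tin at (391,208), the timer at (457,227) and the jars at (384,138) and (423,143). Next I measure them with the depth clouds.

Run:
```python
from h import *
def circ(name,P,c,r,z0,z1):
    Q=P.reshape(-1,3); m=(abs(Q[:,0]-c[0])<r)&(abs(Q[:,1]-c[1])<r)&(Q[:,2]>z0)&(Q[:,2]<z1)
    q=Q[m]
    if len(q)<4: print(name,'few',len(q));return
    (x,y),rad=cv2.minEnclosingCircle(q[:,:2].astype(np.float32))
    print(name,len(q),'c',round(x,4),round(y,4),'r',round(rad,4),'zmax',q[:,2].max().round(3),'mean',q.mean(0).round(4))
A=np.load("top0.npz")["P"];B=np.load("side0.npz")["P"]
px=dict(tin=(391,208),timer=(457,227),spice=(384,138),jam=(424,138),tea=(238,172),post1=(300,169),post2=(294,218),bottle=(480,130),back1=(222,155),back2=(217,222))
for k,(u,v) in px.items(): print(k,A[v,u].round(4))
D={}
for k,r,z0,z1 in (("tin",.06,.045,.07),("timer",.05,.02,.07),("spice",.04,.09,.12),("jam",.045,.095,.125),("tea",.024,.01,.024),("post1",.018,.024,.04),("post2",.018,.024,.04)):
    u,v=px[k]; 
    for P,s in((A,'top'),(B,'side')): circ(k+' '+s,P,A[v,u],r,z0,z1)
# rails: points z 22-40mm around corral
for P,s in((A,'top'),(B,'side')):
    Q=P.reshape(-1,3);m=(Q[:,2]>.024)&(Q[:,2]<.04)&(Q[:,0]>.4)&(Q[:,0]<.7)&(Q[:,1]>.05)&(Q[:,1]<.4)
    q=Q[m][:,:2].astype(np.float32); r=cv2.minAreaRect(q); print(s,len(q),r,cv2.boxPoints(r).round(4).tolist())
im=np.load("top0.npz")["im"]
cv2.imwrite("pics/crop.png",cv2.resize(im[120:260,200:480,::-1],None,fx=2.85,fy=2.85,interpolation=cv2.INTER_CUBIC))
```

```text
tin [ 0.4759 -0.2363  0.0576]
timer [ 0.4325 -0.377   0.0514]
spice [ 0.6178 -0.2188  0.1055]
jam [ 0.6147 -0.2983  0.111 ]
tea [0.5664 0.1043 0.0085]
post1 [ 0.567  -0.0408  0.0342]
post2 [ 0.4584 -0.0257  0.0338]
bottle [ 0.617  -0.39    0.1634]
back1 [0.6032 0.135  0.0295]
back2 [0.4528 0.1474 0.0285]
tin top 977 c 0.4748 -0.2366 r 0.0377 zmax 0.061 mean [ 0.4748 -0.2367  0.0559]
tin side 346 c 0.4753 -0.2346 r 0.0409 zmax 0.064 mean [ 0.4717 -0.23    0.0563]
timer top 701 c 0.4314 -0.383 r 0.0328 zmax 0.056 mean [ 0.4316 -0.3794  0.0392]
timer side 253 c 0.4294 -0.3825 r 0.035 zmax 0.057 mean [ 0.4253 -0.3691  0.0368]
spice top 406 c 0.6224 -0.2183 r 0.0227 zmax 0.11 mean [ 0.6213 -0.2178  0.1055]
spice side 172 c 0.6321 -0.2212 r 0.0435 zmax 0.119 mean [ 0.6206 -0.2106  0.1032]
jam top 887 c 0.6321 -0.2983 r 0.0527 zmax 0.122 mean [ 0.6124 -0.2962  0.11  ]
jam side 288 c 0.6286 -0.2983 r 0.0539 zmax 0.124 mean [ 0.617  -0.2891  0.1095]
tea top 155 c 0.5694 0.1109 r 0.0257 zmax 0.024 mean [0.5671 0.1074 0.0125]
tea side 90 c 0.5659 0.1048 r 0.02 zmax 0.022 mean [0.5665 0.0977 0.0
[... 199 characters left out ...]
018 zmax 0.038 mean [ 0.4557 -0.0223  0.0319]
post2 side 64 c 0.4559 -0.0213 r 0.0154 zmax 0.039 mean [ 0.4568 -0.0184  0.0326]
top 1393 ((0.5515213012695312, 0.2245832085609436), (0.3491334021091461, 0.22256451845169067), 89.86650085449219) [[0.4397999942302704, 0.0502999983727932], [0.6624000072479248, 0.049800001084804535], [0.6632000207901001, 0.39890000224113464], [0.4406000077724457, 0.399399995803833]]
side 948 ((0.5628383159637451, 0.21543869376182556), (0.35059040784835815, 0.22399352490901947), 85.1490707397461) [[0.43639999628067017, 0.050200000405311584], [0.659600019454956, 0.031300000846385956], [0.689300000667572, 0.3806000053882599], [0.4661000072956085, 0.39959999918937683]]
```

View pics/crop.png

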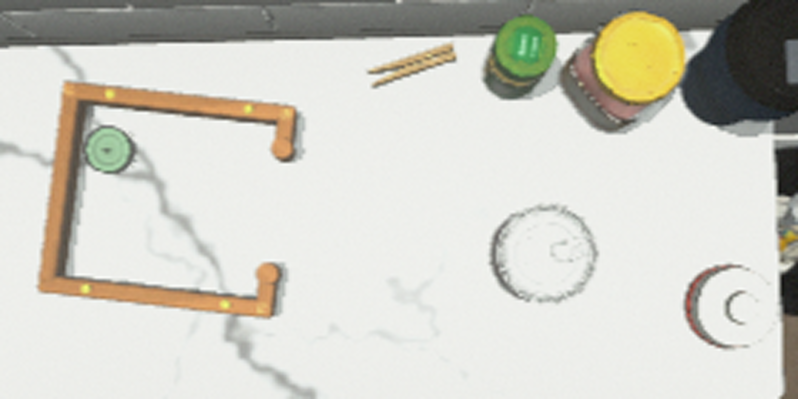

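The crop shows posts at (283,148) and (267,271), the tea light at (109,149), at the back on the far-wall side, and the tin at (545,254). I'll fit the corral template and both circles precisely.

Run:
```python
from h import *
from scipy.optimize import minimize
f=np.load("top0.npz");im=f["im"];P=f["P"]
c=manip.calibration("top");K=np.array(c["camera_matrix"]);R=cv2.Rodrigues(np.array(c["rvec"],float))[0];t=np.array(c["tvec"],float).ravel()
def onplane(u,v,z):
    r=np.stack([(u-K[0,2])/K[0,0],(v-K[1,2])/K[1,1],np.ones_like(u,float)],-1)@R
    o=-R.T@t; s=(z-o[2])/r[...,2]; return o+r*s[...,None]
hsv=cv2.cvtColor(im,cv2.COLOR_RGB2HSV)
v,u=np.mgrid[140:245,200:320]
h=hsv[140:245,200:320]; m=(h[...,0]<18)&(h[...,1]>100)&(P[140:245,200:320,2]>.02)
S=4; vv,uu=np.mgrid[140:245:1/S,200:320:1/S]
vv=vv-.5+.5/S; uu=uu-.5+.5/S
W=onplane(uu,vv,.0305); M=cv2.resize(m.astype(np.float32),None,fx=S,fy=S,interpolation=cv2.INTER_LINEAR)
def sd(p):
    x,y,a=p; dx=W[...,0]-x;dy=W[...,1]-y
    X=dx*np.cos(a)+dy*np.sin(a);Y=-dx*np.sin(a)+dy*np.cos(a)
    box=lambda X,Y,x0,x1,y0,y1:np.minimum(np.minimum(X-x0,x1-X),np.minimum(Y-y0,y1-Y))
    Ya=abs(Y)
    q=np.maximum.reduce([box(X,Ya,-.007,.179,.070,.084),box(X,Y,.165,.179,-.084,.084),box(X,Ya,-.007,.007,.0495,.084),.009-np.hypot(X,Ya-.0495)])
    return 1/(1+np.exp(-q/.001))
best=min((minimize(lambda p:((sd(p)-M)**2).mean(),[.512,-.03,np.pi/2+b],method="Nelder-Mead",options=dict(initial_simplex=[[.512,-.03,np.pi/2+b],[.52,-.03,np.pi/2+b],[.512,-.02,np.pi/2+b],[.512,-.03,np.pi/2+b+.05]])) for b in(-.1,.1,0.)),key=lambda r:r.fun)
x,y,a=best.x;print("corral",best.x.round(4),"yaw-90",a-np.pi/2,best.fun,m.sum())
def loc(q): dx,dy=q[0]-x,q[1]-y; return np.round([dx*np.cos(a)+dy*np.sin(a),-dx*np.sin(a)+dy*np.cos(a)],4)
for k,uv,z in(("post1",(299.3,171.9),.034),("post2",(293.7,215.1),.034),("tea",(200+109/2.85-.3,120+149/2.85-.3),.017),("tin",(200+545/2.85-.3,120+254/2.85-.3),.058)):
    w=onplane(np.array(uv[0]),np.array(uv[1]),z);print(k,w.round(4),"corral",loc(w))
print("tin cloud",loc((.4748,-.2366)))
```

```text
corral [ 0.5124 -0.0315  1.4379] yaw-90 -0.13288024522959452 0.013501528116257534 1254
post1 [ 0.5605 -0.0391  0.034 ] corral [-0.0012 -0.0488]
post2 [ 0.4648 -0.0251  0.034 ] corral [-0.     0.048]
tea [0.5654 0.1023 0.017 ] corral [ 0.1396 -0.0349]
tin [ 0.4741 -0.2361  0.058 ] corral [-0.2079  0.0108]
tin cloud [-0.2083  0.0101]
```

Template, post picks and tin agree: the opening is at (0.5124, -0.0315), axis 1.438 rad, and the tin sits at (-0.208, 0.0105) in the corral frame. First I move over a point behind the tin, part-closing the fingers to form a two-point cradle, with the closing line across the push direction.

>>> play_rows(
  grip=[0.036, 0.036, 0.036, 0.036, 0.036, 0.036, 0.036, 0.036, 0.036, 0.036, 0.036, 0.036, 0.036, 0.036, 0.036],
  offset=[
    [0.0236, 0.0222, -0.003],
    [0.0236, 0.0222, -0.003],
    [0.0236, 0.0222, -0.003],
    [0.0236, 0.0222, -0.003],
    [0.0236, 0.0222, -0.003],
    [0.0236, 0.0222, -0.003],
    [0.0236, 0.0222, -0.003],
    [0.0236, 0.0222, -0.003],
    [0.0236, 0.0222, -0.003],
    [0.0236, 0.0222, -0.003],
    [0.0236, 0.0222, -0.003],
    [0.0236, 0.0222, -0.003],
    [0, 0, 0],
    [0, 0, 0],
    [0, 0, 0],
  ],
  yaw=[0.0941, 0.0941, 0.0941, 0.0941, 0.0941, 0.0941, 0.0941, 0.0941, 0.0941, 0.0941, 0.0941, 0.0941, 0, 0, 0],
)

```text
time: 1.6
position: [0.4649, -0.3056, 0.1951]
ee_rot: [-0.0, 0.753, 0.658, -0.0]
force: [0.5, -0.6, 0.3]
finger_gap: 0.0362
finger_force: 0.0
```

```bash
cat >> h.py <<'E'
C=np.array([.5124,-.0315]);a=1.4379
def loc(q): d=np.asarray(q)[:2]-C; return np.round([d[0]*np.cos(a)+d[1]*np.sin(a),-d[0]*np.sin(a)+d[1]*np.cos(a)],4)
def stat():
    s=manip.observe();q=s["ee_rot"];yx=2*np.arctan2(q[2],q[1])
    print("t",s["time"],"tcp",s["position"].round(4),"corral",loc(s["position"]),"tool y vs across",((yx-np.pi/2)-(a-np.pi/2)+np.pi/2)%np.pi-np.pi/2,"gap",s["finger_gap"],"F",s["force"].round(2))
E
python3 -c "
from h import *
stat()"
```

```text
t 1.6 tcp [ 0.4649 -0.3056  0.1951] corral [-0.278   0.0107] tool y vs across -0.0009624487625057299 gap 0.0361652115930479 F [ 0.55 -0.6   0.27]
```

>>> play_rows(
  grip=[0.036, 0.036, 0.036, 0.036, 0.036, 0.036, 0.036, 0.036, 0.036, 0.036],
  offset=[
    [0, 0, -0.025],
    [0, 0, -0.025],
    [0, 0, -0.025],
    [0, 0, -0.025],
    [0, 0, -0.025],
    [0, 0, -0.02],
    [0, 0, -0.015],
    [0, 0, -0.009],
    [0, 0, 0],
    [0, 0, 0],
  ],
  yaw=[0, 0, 0, 0, 0, 0, 0, 0, 0, 0],
)

```text
time: 2.6
position: [0.4655, -0.3058, 0.0267]
ee_rot: [0.0, 0.753, 0.658, -0.0]
force: [-0.0, 0.4, 0.2]
finger_gap: 0.0357
finger_force: 0.0
```

Run:
```python
from h import *
stat()
im,d,P=cloud("side")
x=cv2.resize(im[120:220,300:420,::-1],None,fx=5,fy=5,interpolation=cv2.INTER_CUBIC)
im,d,P=cloud("wrist"); cv2.imwrite("pics/w1.png",np.vstack([im[...,::-1][::2,::2],cv2.resize(x,(320,267))]))
```

```text
t 2.6 tcp [ 0.4655 -0.3058  0.0267] corral [-0.2781  0.0101] tool y vs across -0.0007839149292232506 gap 0.03572842249797771 F [-0.02  0.42  0.17]
```

View pics/w1.png

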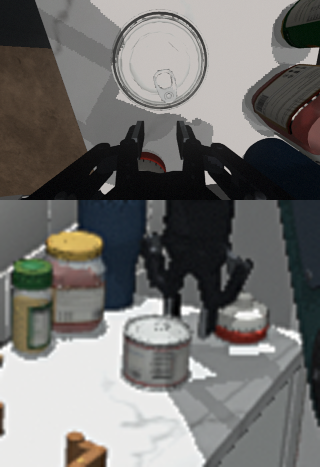

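The wrist view (upper half) shows the tin centred between the fingers, at (160,60). The side view shows the fingers standing behind the tin, clear of the timer. I start a gentle push.

>>> play_rows(
  grip=[0.036, 0.036, 0.036, 0.036, 0.036, 0.036, 0.036, 0.036, 0.036, 0.036, 0.036, 0.036, 0.036, 0.036, 0.036, 0.036, 0.036, 0.036, 0.036, 0.036],
  offset=[
    [0.0007, 0.005, 0],
    [0.0007, 0.005, 0],
    [0.0007, 0.005, 0],
    [0.0005, 0.0035, 0],
    [0.0003, 0.002, 0],
    [0.0003, 0.002, 0],
    [0.0003, 0.002, 0],
    [0.0003, 0.002, 0],
    [0.0003, 0.002, 0],
    [0.0003, 0.002, 0],
    [0.0005, 0.0035, 0],
    [0.0007, 0.004, 0],
    [0.0011, 0.004, 0],
    [0.0011, 0.004, 0],
    [0.0011, 0.004, 0],
    [0.0011, 0.004, 0],
    [0.0011, 0.004, 0],
    [0.0011, 0.004, 0],
    [0.0006, 0.002, 0],
    [0, 0, 0],
  ],
  yaw=[0, 0, 0, 0, 0, 0, 0, 0, 0, 0, 0, 0, 0, 0, 0, 0, 0, 0, 0, 0],
)

```text
time: 4.7
position: [0.4784, -0.2406, 0.0262]
ee_rot: [-0.0, 0.752, 0.659, 0.0]
force: [-0.1, 0.3, 0.1]
finger_gap: 0.0359
finger_force: 0.0
```

```bash
cat >> h.py <<'E'
from scipy.optimize import least_squares
def tin(guess):
    im,d,P=cloud("top");Q=P.reshape(-1,3)
    q=Q[(np.hypot(Q[:,0]-guess[0],Q[:,1]-guess[1])<.046)&(Q[:,2]>.048)&(Q[:,2]<.066)]
    (x,y),r=cv2.minEnclosingCircle(q[:,:2].astype(np.float32))
    print("tin",len(q),round(x,4),round(y,4),"r",round(r,4),"corral",loc((x,y)),"z",q[:,2].mean())
    return im
E
python3 - <<'E'
from h import *
stat(); p=manip.observe()["position"]; g=p[:2]+.044*np.array([np.cos(a),np.sin(a)])
im=tin(g)
im2,d,P=cloud("wrist")
cv2.imwrite("pics/p2.png",np.vstack([im2[...,::-1][::2,::2],cv2.resize(im[130:260,200:460,::-1],(320,160))]))
E
```

```text
t 4.7 tcp [ 0.4784 -0.2406  0.0262] corral [-0.2118  0.006 ] tool y vs across 0.0002721880326088666 gap 0.035878429604040876 F [-0.09  0.3   0.08]
tin 599 0.4848 -0.1955 r 0.0375 corral [-0.1662  0.0056] z 0.05572234094755853
```

View pics/p2.png

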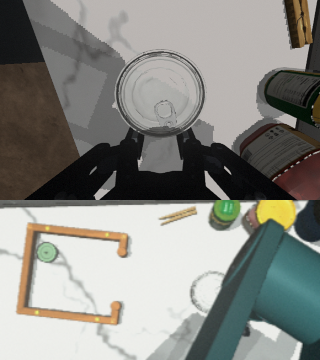

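The wrist view shows the tin nested squarely in the two fingers; it stands 45.6 mm ahead of the TCP and is tracking as predicted. I continue and take out the remaining lateral offset.

>>> play_rows(
  grip=[0.036, 0.036, 0.036, 0.036, 0.036, 0.036, 0.036, 0.036, 0.036, 0.036, 0.036, 0.036, 0.036, 0.036, 0.036, 0.036, 0.036, 0.036, 0.036, 0.036],
  offset=[
    [0.0003, 0.0015, 0],
    [0.0005, 0.003, 0],
    [0.001, 0.0049, 0],
    [0.001, 0.0049, 0],
    [0.001, 0.0049, 0],
    [0.001, 0.0049, 0],
    [0.001, 0.0049, 0],
    [0.001, 0.0049, 0],
    [0.001, 0.0049, 0],
    [0.001, 0.0049, 0],
    [0.001, 0.0049, 0],
    [0.001, 0.0049, 0],
    [0.001, 0.0049, 0],
    [0.001, 0.0049, 0],
    [0.001, 0.0049, 0],
    [0.001, 0.0049, 0],
    [0.001, 0.0049, 0],
    [0.001, 0.0049, 0],
    [0.0005, 0.0025, 0],
    [0, 0, 0],
  ],
  yaw=[0, 0, 0, 0, 0, 0, 0, 0, 0, 0, 0, 0, 0, 0, 0, 0, 0, 0, 0, 0],
)

```text
time: 6.8
position: [0.4957, -0.1552, 0.0263]
ee_rot: [-0.0, 0.752, 0.659, 0.0]
force: [-0.6, -0.4, -0.3]
finger_gap: 0.0361
finger_force: 0.0
```

Run:
```python
from h import *
stat(); p=manip.observe()["position"]; g=p[:2]+.044*np.array([np.cos(a),np.sin(a)])
im=tin(g)
im2,d,P=cloud("wrist")
x=cv2.resize(im[130:250,200:400,::-1],(640,384),interpolation=cv2.INTER_CUBIC)
cv2.imwrite("pics/p3.png",np.vstack([cv2.resize(im2[...,::-1],(320,200)),cv2.resize(x,(560,336))[:, :320]]) if 0 else np.vstack([np.pad(im2[::2,::2,::-1],((0,0),(0,320),(0,0))),x]))
```

```text
t 6.8 tcp [ 0.4957 -0.1552  0.0263] corral [-0.1248  0.0002] tool y vs across 0.0004022857136880553 gap 0.036086828567275575 F [-0.63 -0.45 -0.3 ]
tin 91 0.4821 -0.1094 r 0.0231 corral [-0.0812  0.0197] z 0.056170720761543017
```

View pics/p3.png

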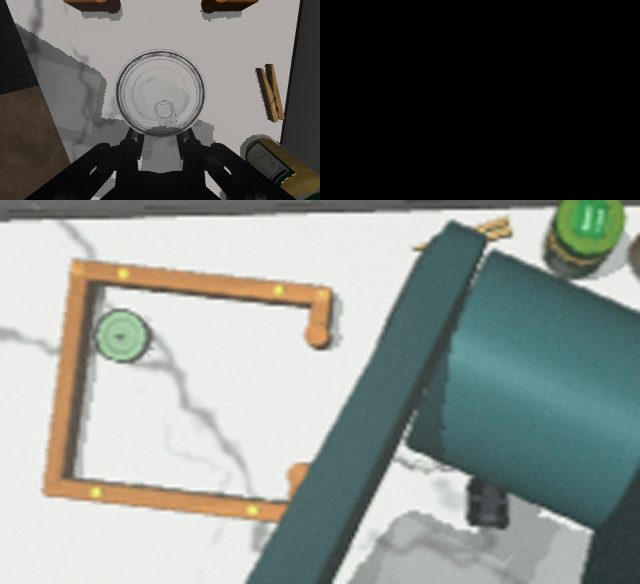

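The top camera is occluded by the arm. In the wrist view the posts show at the upper edge, (119,5) and (203,5), with the tin centred at (160,92). I advance 24 mm, so the tin's nose stays short of the posts, then measure tin and posts together in the wrist image.

>>> play_rows(
  grip=[0.036, 0.036, 0.036, 0.036, 0.036, 0.036, 0.036, 0.036],
  offset=[
    [0.0003, 0.002, 0],
    [0.0006, 0.004, 0],
    [0.0006, 0.0045, 0],
    [0.0006, 0.0045, 0],
    [0.0006, 0.0045, 0],
    [0.0004, 0.003, 0],
    [0.0002, 0.0015, 0],
    [0, 0, 0],
  ],
  yaw=[0, 0, 0, 0, 0, 0, 0, 0],
)

```text
time: 7.7
position: [0.4989, -0.1314, 0.0263]
ee_rot: [-0.0, 0.752, 0.659, 0.0]
force: [0.4, -0.4, -0.1]
finger_gap: 0.036
finger_force: 0.0
```

Run:
```python
from h import *
stat()
c=manip.calibration("wrist");im,d,P=cloud("wrist")
Q=P.reshape(-1,3);p=manip.observe()["position"]; g=p[:2]+.045*np.array([np.cos(a),np.sin(a)])
L=np.array([loc(q) for q in Q])
m=(np.hypot(Q[:,0]-g[0],Q[:,1]-g[1])<.046)&(Q[:,2]>.052)&(Q[:,2]<.064)&(L[:,0]>loc(g)[0]-.01)
q=L[m]; print("tin pts",m.sum(),"x",np.percentile(q[:,0],[.5,99.5]),"y",np.percentile(q[:,1],[.5,99.5]),"mid",np.percentile(q[:,1],[.5,99.5]).mean())
for s in(1,-1):
    m=(abs(L[:,0])<.015)&(L[:,1]*s>.03)&(L[:,1]*s<.062)&(Q[:,2]>.031)&(Q[:,2]<.038)
    q=L[m]; print("post",s,m.sum(),"x",np.percentile(q[:,0],[1,99]) if m.any() else 0,"inner y",np.percentile(q[:,1]*s,[1,99]) if m.any() else 0)
cv2.imwrite("pics/p4.png",im[...,::-1])
```

```text
t 7.7 tcp [ 0.4989 -0.1314  0.0263] corral [-1.008e-01  1.000e-04] tool y vs across 0.00032534931950456425 gap 0.035993190794224826 F [ 0.38 -0.42 -0.15]
tin pts 17725 x [-0.0655 -0.0199] y [-0.0353  0.037 ] mid 0.0008500000000000001
post 1 1523 x [-0.006078  0.0102  ] inner y [0.0414   0.060278]
post -1 1532 x [-0.0059  0.0103] inner y [0.0403 0.0594]
```

View pics/p4.png

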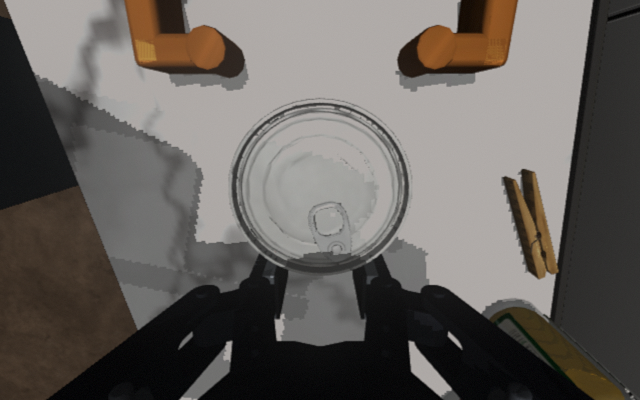

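The wrist view shows the tin centred at (320,185) with the post tops at (206,46) and (435,46). Measured, tin middle is y = 0.85 mm and the opening middle 0.5 mm, so it's centred within 0.4 mm. I push straight on along the corral's axis.

>>> play_rows(
  grip=[0.036, 0.036, 0.036, 0.036, 0.036, 0.036, 0.036, 0.036, 0.036, 0.036, 0.036, 0.036, 0.036, 0.036, 0.036, 0.036, 0.036, 0.036],
  offset=[
    [0.00027, 0.00198, 0],
    [0.00053, 0.00396, 0],
    [0.00053, 0.00396, 0],
    [0.00053, 0.00396, 0],
    [0.00053, 0.00396, 0],
    [0.00053, 0.00396, 0],
    [0.00053, 0.00396, 0],
    [0.00053, 0.00396, 0],
    [0.00053, 0.00396, 0],
    [0.00053, 0.00396, 0],
    [0.00053, 0.00396, 0],
    [0.00053, 0.00396, 0],
    [0.00053, 0.00396, 0],
    [0.00053, 0.00396, 0],
    [0.00053, 0.00396, 0],
    [0.00053, 0.00396, 0],
    [0.00027, 0.00198, 0],
    [0, 0, 0],
  ],
  yaw=[0, 0, 0, 0, 0, 0, 0, 0, 0, 0, 0, 0, 0, 0, 0, 0, 0, 0],
)

```text
time: 9.55
position: [0.5074, -0.068, 0.0263]
ee_rot: [-0.0, 0.752, 0.659, 0.0]
force: [0.1, -0.7, -0.2]
finger_gap: 0.0356
finger_force: 0.0
```

Run:
```python
from h import *
stat()
im,d,P=cloud("wrist");cv2.imwrite("pics/p5.png",im[...,::-1])
```

```text
t 9.55 tcp [ 0.5074 -0.068   0.0263] corral [-0.0368  0.0001] tool y vs across 0.0003161028196390081 gap 0.03563384669912377 F [ 0.08 -0.67 -0.24]
```

View pics/p5.png

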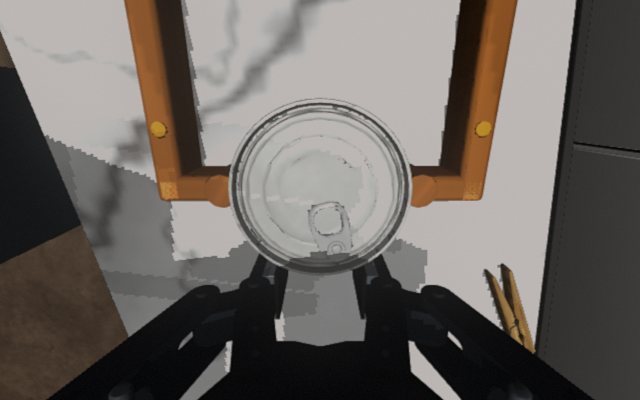

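The tin is midway through the opening, with even gaps to the posts at (219,188) and (423,190), and no notable force. I push the last 52 mm, so the tin ends about 58 mm in.

>>> play_rows(
  grip=[0.036, 0.036, 0.036, 0.036, 0.036, 0.036, 0.036, 0.036, 0.036, 0.036, 0.036, 0.036, 0.036, 0.036, 0.036, 0.036],
  offset=[
    [0.00027, 0.00198, 0],
    [0.00053, 0.00396, 0],
    [0.00053, 0.00396, 0],
    [0.00053, 0.00396, 0],
    [0.00053, 0.00396, 0],
    [0.00053, 0.00396, 0],
    [0.00053, 0.00396, 0],
    [0.00053, 0.00396, 0],
    [0.00053, 0.00396, 0],
    [0.00053, 0.00396, 0],
    [0.00053, 0.00396, 0],
    [0.00053, 0.00396, 0],
    [0.00053, 0.00396, 0],
    [0.00027, 0.00198, 0],
    [0, 0, 0],
    [0, 0, 0],
  ],
  yaw=[0, 0, 0, 0, 0, 0, 0, 0, 0, 0, 0, 0, 0, 0, 0, 0],
)

```text
time: 11.2
position: [0.5143, -0.0167, 0.0263]
ee_rot: [-0.0, 0.752, 0.659, 0.0]
force: [-0.0, 0.9, 0.2]
finger_gap: 0.0361
finger_force: 0.0
```

```bash
python3 -c "
from h import *
stat()"
```

```text
t 11.2 tcp [ 0.5143 -0.0167  0.0263] corral [0.0149 0.0001] tool y vs across 8.118631173359425e-05 gap 0.036061583615877094 F [-0.04  0.93  0.25]
```

Now I back straight out along the axis, lift, and swing away for a clear view.

>>> play_rows(
  grip=[0.036, 0.036, 0.036, 0.036, 0.036, 0.036, 0.036, 0.036, 0.036, 0.036, 0.036, 0.036, 0.036, 0.036, 0.036, 0.036, 0.036, 0.036, 0.036, 0.036],
  offset=[
    [-0.00067, -0.005, 0],
    [-0.00134, -0.01, 0],
    [-0.00134, -0.01, 0],
    [-0.00134, -0.01, 0],
    [-0.00134, -0.01, 0],
    [-0.00134, -0.01, 0],
    [0, 0, 0.02],
    [0, 0, 0.03],
    [0, 0, 0.03],
    [0, 0, 0.03],
    [0, 0, 0.03],
    [0, 0, 0.03],
    [0, -0.03, 0.01],
    [0, -0.03, 0],
    [0, -0.03, 0],
    [0, -0.03, 0],
    [0, -0.03, 0],
    [0, -0.03, 0],
    [0, 0, 0],
    [0, 0, 0],
  ],
  yaw=[0, 0, 0, 0, 0, 0, 0, 0, 0, 0, 0, 0, 0, 0, 0, 0, 0, 0, 0, 0],
)

```text
time: 13.2
position: [0.5063, -0.2527, 0.206]
ee_rot: [-0.0, 0.753, 0.658, 0.0]
force: [-0.1, 0.1, -0.1]
finger_gap: 0.0355
finger_force: 0.0
```

Run:
```python
from h import *
stat()
im=tin((.52,.026))
s,d,P=cloud("side")
cv2.imwrite("pics/p6.png",np.vstack([cv2.resize(im[130:250,200:400,::-1],(480,288)),cv2.resize(s[160:260,220:400,::-1],(480,267))]))
```

```text
t 13.2 tcp [ 0.5063 -0.2527  0.206 ] corral [-0.2201 -0.0233] tool y vs across -0.0018883995251077756 gap 0.03554539840864813 F [-0.07  0.11 -0.12]
tin 948 0.5205 0.027 r 0.0378 corral [ 0.0591 -0.0003] z 0.055552522624106135
```

View pics/p6.png

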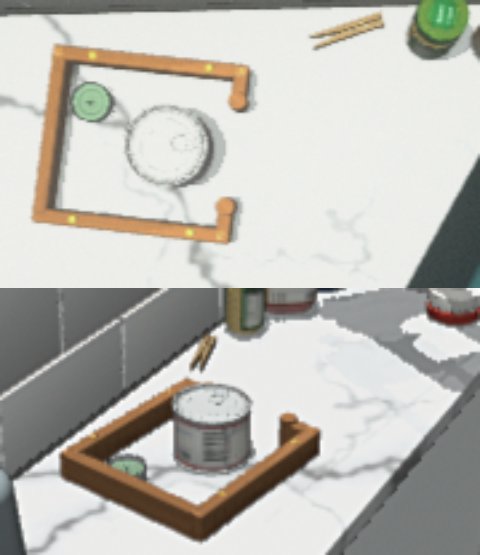

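The tin stands upright inside the corral at (0.059, 0.000), past the posts. The tea light at (92,101) is untouched and the arm is clear.

```bash
python3 -c "
from rig import manip
print(manip.finish_job())"
```

```text
the job is handed in; nothing more can be done
None
```

The job is handed in: the tin stands upright inside the corral, its centre 59 mm past the line of the posts; the tea light looks undisturbed and the arm is clear of everything, though the hand-in returned no verdict.

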